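# Unstack the pile and put each thing back on the kitchen shelf

### The job

The shelf has been wiped and its things were piled on the salt box in front of it. Take the pile apart from the top and stand each thing upright in the middle of its own place on the shelf: the chrome timer on the white coaster, the yellow jar on the yellow coaster, the blue pepper pot on the blue coaster and, last of all, the bamboo salt box lengthwise on the cork mat. Never tip any of them over, and leave the egg separator and the leaf-shaped spoon rest where they stand.

Things in the scene. Friction and masses are not known exactly. Their poses are not given: they have to be found in the camera images.
- timer: Chrome kitchen timer dial, loose: upright cylinder 46 mm across, 36 mm high, black band, white face with a red pointer on top, about 0.13 kg. It starts standing on the lid of the yellow jar. Origin: centre of its underside, z up. 
- yellow_jar: Closed yellow jar, loose: upright cylinder 60 mm across, 55 mm high over its flat lid, about 0.25 kg. It starts on the salt box's lid, near one end (either end), with the timer on it. Origin: centre of its underside, z up. 
- pepper_pot: Blue pepper pot, loose: upright cylinder 50 mm across, 50 mm high, small black holes in its flat top, about 0.16 kg. It starts on the salt box's lid near the other end, its middle about 84 mm from the jar's. Origin: centre of its underside, z up. 
- salt_box: Bamboo salt box with its sliding lid closed, the lid does not come off: one solid block, loose, 160 mm long (its x axis), 66 mm wide (its y axis), 46 mm high, flat top, about 0.42 kg. It starts on the worktop (height 0) in front of the shelf, roughly parallel to the shelf's front edge, carrying the pile. Origin: centre of its underside, z up. 
- white_coaster: White round coaster fixed on the shelf, 76 mm across, 4 mm thick. The shelf is a slim black steel plate 240 mm deep (x from 0.54 to 0.78) and 920 mm wide; its top is 50 mm above the worktop. Place of the timer. Origin: centre of the coaster's underside, on the shelf top; z up.
- yellow_coaster: Yellow round coaster fixed on the shelf, 90 mm across, 4 mm thick. Place of the yellow jar. Origin: centre of its underside, on the shelf top; z up.
- blue_coaster: Blue round coaster fixed on the shelf, 80 mm across, 4 mm thick. Place of the pepper pot. Origin: centre of its underside, on the shelf top; z up.
- cork_mat: Brown cork mat fixed on the shelf, rectangular: 184 mm long (its x axis, roughly from the shelf's front to its back), 90 mm wide (its y axis), 4 mm thick. Place of the salt box, either way round. Origin: centre of its underside, on the shelf top; z up.
- egg_separator: Bystander: clear plastic egg separator, loose, light (0.08 kg): a round dish 70 mm across and 30 mm high with a pale green rim and a pale green tab that reaches 67 mm from its middle along its -x axis (to the shelf's front). It stands on the shelf among the places. Origin: centre of its underside, z up. 
- spoon_rest: Bystander: green ceramic spoon rest shaped like a leaf, loose, 150 mm long (its x axis), 64 mm wide, 13 mm high at the stem, 0.22 kg, near the left end (+y) of the shelf. Origin: near its middle, on its underside.

How it is judged (in metres and radians):
On the way, in this order (a step that is already met when the one before it is completed fails the run):
1. the timer, the yellow jar and the pepper pot stand released, each on its own coaster (horizontal distance between timer and white_coaster below 0.015 m and z of timer in the frame of white_coaster between 0 and 0.009 m and angle between each of timer, yellow_jar, pepper_pot's own z axis and vertical below 0.1 rad and linear speed of each of timer, yellow_jar, pepper_pot below 0.02 m/s and angular speed of each of timer, yellow_jar, pepper_pot below 0.2 rad/s and horizontal distance between yellow_jar and yellow_coaster below 0.015 m and z of yellow_jar in the frame of yellow_coaster between 0 and 0.009 m and horizontal distance between pepper_pot and blue_coaster below 0.015 m and z of pepper_pot in the frame of blue_coaster between 0 and 0.009 m and not (contact force between timer and the fingers above 0.1 N) and not (contact force between yellow_jar and the fingers above 0.1 N) and not (contact force between pepper_pot and the fingers above 0.1 N)), for 0.2 s.
2. the salt box lies on the cork mat (horizontal distance between salt_box and cork_mat below 0.015 m and z of salt_box in the frame of cork_mat between 0 and 0.009 m and angle between salt_box's own z axis and vertical below 0.1 rad and linear speed of salt_box below 0.02 m/s and angular speed of salt_box below 0.2 rad/s and angle between the x axis of salt_box and the x axis of cork_mat, either way round below 0.15 rad), for 0.2 s.
At the end, for the whole second after the job is handed in: Timer on the white, jar on the yellow, pepper pot on the blue coaster, salt box on the cork mat (length within 0.15 rad): each upright, at rest, its middle within 15 mm of the place's middle; egg separator and spoon rest within 25 mm of where they stood (all of step 2 and horizontal distance between timer and white_coaster below 0.015 m and z of timer in the frame of white_coaster between 0 and 0.009 m and angle between each of timer, yellow_jar, pepper_pot's own z axis and vertical below 0.1 rad and linear speed of each of timer, yellow_jar, pepper_pot below 0.02 m/s and angular speed of each of timer, yellow_jar, pepper_pot below 0.2 rad/s and horizontal distance between yellow_jar and yellow_coaster below 0.015 m and z of yellow_jar in the frame of yellow_coaster between 0 and 0.009 m and horizontal distance between pepper_pot and blue_coaster below 0.015 m and z of pepper_pot in the frame of blue_coaster between 0 and 0.009 m and distance of each of egg_separator, spoon_rest from where it was at the start of the episode below 0.025 m); the robot touches nothing.
It fails at once if the timer, jar, pepper pot or salt box is tipped over (more than 0.6 rad) (angle between any of timer, yellow_jar, pepper_pot, salt_box's own z axis and vertical above 0.6 rad).
It fails at once if the egg separator or the spoon rest is shifted by more than 25 mm (distance of any of egg_separator, spoon_rest from where it was at the start of the episode above 0.025 m).
It also fails if it takes over 115 s, if anything falls off the work surface, if the arm or the gripper's body presses on something with over 40 N, if the wrist force passes 120 N, or if a joint passes its speed limit or range.

### The arm

A 6-joint arm with a two-finger parallel gripper is mounted at the origin on the work surface. World frame = base frame: x ahead of the robot, y to its left, z up, the work surface at z = 0. Lengths are in mm, angles in degrees, forces in N, time in s.
With the tool pointing down it reaches from about 350 to 850 mm from the base axis. Payload 8.1 kg.
Tool frame: the origin (TCP) lies at the very end of the fingers, on their centre line; the grasp point (between the pads) lies 19 mm behind it (r.grasp_offset is the distance from the TCP to the grasp point, in mm); z points along the fingers, y is the line along which they close (so a half turn about z gives the same grasp; the last joint's range is limited). The gripper opens to 85 mm and grips with 20 to 120 N. Pads are 22 mm wide; open, the fingers measure 114 mm over their backs; the gripper's body (76 mm by 85 mm) begins 54 mm behind the grasp point. The pads swing forward as they close: fully open they stand 13 mm farther back than shut.
Start: joints at [62.143, 7.471, 85.268, -0, 87.261, -4.893], TCP at [234.073, 552.463, 231.292] pointing down, gripper open.
Joint ranges: [-169.43, 169.43], [-51.17, 129.36], [1.28, 143.12], [-76.62, 256.62], [0, 156.53], [-152.29, 152.29]. Speed limits (degrees/s): [136.94, 136.94, 159.86, 180, 180, 180].

### API

Orientations are given as [roll, pitch, yaw] about the fixed x, y, z axes, in that order (R = Rz(yaw) Ry(pitch) Rx(roll)).
In Python, from bench import r gives the robot as it stands.
- The arm moves only by the tool carry_out, never from a script. Its argument "commands" is a list of rows, each an object with "jaw": the finger opening in m, from 0 to 0.0854; "translation": the shift along the tool's x, y, z in m, a list of three; "spin": the turn about the tool's z in rad. A call has exactly 8 rows; each row shifts and turns the commanded pose from where the row before left it, along the tool's axes as they then stand; what a row does not reach is not made up. A row lasts 1/12 s, in which the tool goes at most 41.7 mm and 7.16 degrees, less where a joint would pass 70% of its speed; a pose out of reach is approached as far as the arm can. A call is refused whole if a number of a shift passes 0.0417 or a number of a turn 0.125, either way. A call with a gripper value outside its range is refused whole. The fingers move at their own pace and stop on an object; "squeeze" is the grip in N (left out, the last holds). Time passes only in rows, so rows that do not move let the fingers close, or fill a call up. It gives the time, the measured TCP pose, the force, the opening and the grip force at its end, in the units of the state.
- r.sense(): the state, without advancing time (a new reading comes with each control period).
- r.snapshot(name): name is "side" or "top" or "wrist"; returns a dict with "pixels" (420x560x3 uint8, blue, green, red), "K" (3x3 intrinsics, pixels), "dist_coeffs" ([k1, k2, p1, p2, k3] as OpenCV has them; the pictures are not rectified), "extrinsics" (4x4, takes a point from camera to world coordinates). Camera axes: x right, y down, z forward; pixel columns grow to the right and rows downward; lengths in mm; the calibration is good to about 2 mm. A picture is of the moment at which its call begins. There is no depth.
- r.hand_in(): hands the job in; it is judged then, once.
Trained networks look in a picture, given as the dict that the camera call returned (one of the last four; its "shot" number tells which), for a name from the list of things; names that differ only in an ending like _2 or _b are one class to them, and where a whole thing is asked for, a point or a joint stands for the part that bears it (a point fixed in the world has none). Each returns a list of dicts, best first, with "score" (0 to 1); they miss things now and then, are a little off and sometimes report something else, mostly with a low value. They report only what shows in the picture. A call takes as long as a camera call.
- r.spot_in(picture, target): "xy" ([column, row] in pixels, amid what is visible of it).
- r.regions_of(picture, target): "pixels" (420x560 bool, what is visible of it) and "xy" ([column, row] in pixels, amid what is visible of it).
- r.landmark_of(picture, target): "xy" ([column, row] in pixels: a listed point, or the origin of a listed thing).
The state is a dict: "time": time; "joint_pos": joint angles; "qd": joint speeds; "joint_efforts": joint torques, N m; "tool_pos": TCP position; "tcp_rot": TCP orientation; "ft_force": force on the tool from outside, world axes, zero at the start; "wrist_torque": the same for the moment, N m; "finger_gap": finger opening in mm; "grip_force": force on a finger pad.
Only numpy, scipy, OpenCV 4.12 (cv2) and the standard library are available. Lean on these libraries where they do the work, as an engineer would, in place of code of your own. Each camera call takes 0.05 s, during which the arm holds its last target. There are 200 camera calls.

## Working session

There is one attempt and no reset: what is moved stays moved. The work goes in short steps, Python scripts to look and compute and a tool call to move; the robot and the scene stay as the last step left them, time stands still between calls to the robot, and variables do not carry over. Pictures are saved under pics/ and viewed, at most 14 in all, crops included, and the job is handed in when it is done.

Besides the shell and the picture viewer there is one more tool, called after "Request:" as name(argument=value, ...), one argument or row to a line, values as JSON. carry_out: Moves the arm, as the interface text tells. Its arguments: {"type":"object","properties":{"commands":{"type":"array","items":{"type":"object","properties":{"jaw":{"type":"number"},"translation":{"type":"array","items":{"type":"number"}},"spin":{"type":"number"}}}},"squeeze":{"type":"number"}},"required":["commands"]}

```bash
mkdir -p pics; ls; cat > h.py <<'E'
from bench import r
import numpy as np, cv2
def ray(p,xy):
    u=cv2.undistortPoints(np.array([[xy]],float),np.array(p["K"],float),np.array(p["dist_coeffs"],float))[0,0]
    T=np.array(p["extrinsics"]); d=T[:3,:3]@np.array([u[0],u[1],1.]); return T[:3,3],d/np.linalg.norm(d)
def atz(p,xy,z):
    o,d=ray(p,xy); return o+d*(z-o[2])/d[2]
def tri(*pr):
    A=0;b=0
    for o,d in pr:
        P=np.eye(3)-np.outer(d,d); A=A+P; b=b+P@o
    return np.linalg.solve(A,b)
def proj(p,X):
    T=np.linalg.inv(np.array(p["extrinsics"]))
    return cv2.projectPoints(np.atleast_2d(np.array(X,float)),cv2.Rodrigues(T[:3,:3])[0],T[:3,3],np.array(p["K"],float),np.array(p["dist_coeffs"],float))[0][:,0]
E
python3 - <<'E'
from h import *
np.set_printoptions(precision=1,suppress=True)
P={n:r.snapshot(n) for n in("side","top")}
for n,p in P.items():
    cv2.imwrite(f"pics/{n}0.png",p["pixels"]); print(n,np.array(p["extrinsics"])[:3,3])
for t in "timer yellow_jar pepper_pot salt_box white_coaster yellow_coaster blue_coaster cork_mat egg_separator spoon_rest".split():
    rs=[]
    for n,p in P.items():
        l=r.landmark_of(p,t)[:1]
        for q in l: print(t,n,np.array(q["xy"]),round(q["score"],2)); rs.append(ray(p,q["xy"]))
    if len(rs)==2: print("   ",tri(*rs))
s=r.sense();print(s)
E
```

```text
pics
side [ 494.7 -705.5  846.2]
top [ 450.8   66.6 1318.7]
timer side [228.6 310.5] 0.68
timer top [389.4 237.8] 0.66
    [ 455.9 -206.1   99.4]
yellow_jar side [230.3 327.3] 0.69
yellow_jar top [385.2 240.3] 0.56
    [ 452.8 -206.5   46.4]
pepper_pot side [235.5 291.6] 0.77
pepper_pot top [353.3 233.8] 0.91
    [ 467.7 -124.7   39.9]
salt_box side [235.1 321.7] 0.97
salt_box top [369.  236.8] 0.85
    [ 461.7 -171.2    8.5]
white_coaster side [341.9 340.9] 0.76
white_coaster top [400.8 162.6] 0.71
    [ 649.6 -253.7   55.6]
yellow_coaster side [335.3 284.5] 0.87
yellow_coaster top [356.9 161.7] 0.82
    [ 654.4 -137.1   60.5]
blue_coaster side [320.7 193.6] 0.7
blue_coaster top [255.1 161.3] 0.79
    [663.9 127.2  44.1]
cork_mat top [202.2 164.6] 0.81
egg_separator side [321.3 229.6] 0.74
egg_separator top [302.3 167.4] 0.7
    [645.    4.7  58.6]
spoon_rest side [307.1 124.7] 0.58
spoon_rest top [159.2 163.6] 0.57
    [662.9 379.2  51.7]
{'time': 1.1, 'joint_pos': array([62.1,  7.5, 85.3, -0. , 87.3, -4.9]), 'qd': array([ 0. ,  0. , -0. , -0.1, -0.1, -0. ]), 'joint_efforts': array([  0. , -56.9, -50.1,  -0. ,   0. ,  -0. ]), 'tool_pos': array([234.1, 552.5, 231.3]), 'tcp_rot': array([180.,   0., 157.]), 'ft_force': array([-0.7,  0.4,  0.7]), 'wrist_torque': array([-0. , -0. , -0.1]), 'grip_force': 0.0, 'finger_gap': 85.38062222941063}
```

View pics/top0.png

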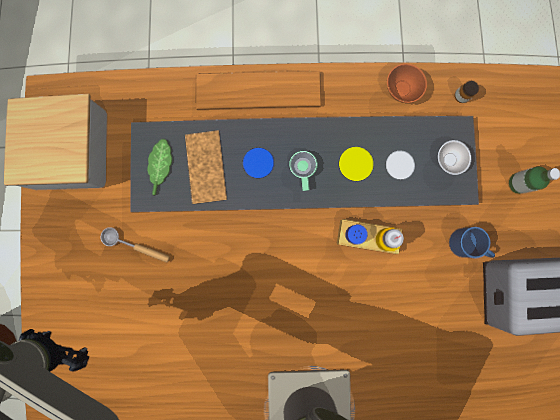

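View pics/side0.png

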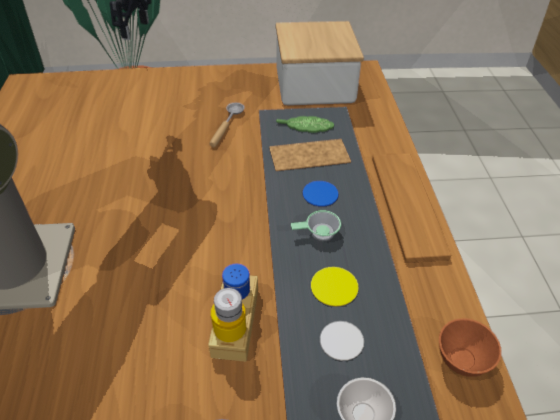

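The top view shows the box with the jar and timer (391,238) and the pot (357,234), with the shelf places behind it. The order across the shelf is leaf (158,165), mat (206,167), blue (258,163), egg separator (302,165), yellow (356,163), white (400,165). The side view agrees. Next I'll raise and turn the tool, then move it above the pile.

Request:
carry_out(
  commands=[
    {"jaw": 0.0854, "translation": [0, 0, -0.015], "spin": 0.117},
    {"jaw": 0.0854, "translation": [0, 0, -0.015], "spin": 0.117},
    {"jaw": 0.0854, "translation": [0, 0, -0.015], "spin": 0.117},
    {"jaw": 0.0854, "translation": [0, 0, -0.015], "spin": 0.117},
    {"jaw": 0.0854, "translation": [0, 0, -0.015], "spin": 0.117},
    {"jaw": 0.0854, "translation": [0, 0, -0.015], "spin": 0.117},
    {"jaw": 0.0854, "translation": [0, 0, -0.015], "spin": 0.117},
    {"jaw": 0.0854, "translation": [0, 0, -0.015], "spin": 0.117},
  ],
)

```text
time: 1.77
tool_pos: [234.0, 552.4, 352.0]
tcp_rot: [180.0, -0.0, 103.1]
ft_force: [0.2, 0.4, -0.2]
finger_gap: 85.6
grip_force: 0.0
```

Request:
carry_out(
  commands=[
    {"jaw": 0.0854, "translation": [0, 0, 0], "spin": 0.117},
    {"jaw": 0.0854, "translation": [0, 0, 0], "spin": 0.117},
    {"jaw": 0.0854, "translation": [-0.02, 0.015, 0], "spin": 0},
    {"jaw": 0.0854, "translation": [-0.03, 0.015, 0], "spin": 0},
    {"jaw": 0.0854, "translation": [-0.035, 0.015, 0], "spin": 0},
    {"jaw": 0.0854, "translation": [-0.035, 0.015, 0], "spin": 0},
    {"jaw": 0.0854, "translation": [-0.035, 0.015, 0], "spin": 0},
    {"jaw": 0.0854, "translation": [-0.035, 0.015, 0], "spin": 0},
  ],
)

```text
time: 2.43
tool_pos: [324.3, 360.9, 351.3]
tcp_rot: [180.0, -0.0, 90.0]
ft_force: [0.4, -0.2, -0.5]
finger_gap: 85.5
grip_force: 0.0
```

Request:
carry_out(
  commands=[
    {"jaw": 0.0854, "translation": [-0.035, 0.01, 0], "spin": 0},
    {"jaw": 0.0854, "translation": [-0.035, 0.01, 0], "spin": 0},
    {"jaw": 0.0854, "translation": [-0.035, 0.01, 0], "spin": 0},
    {"jaw": 0.0854, "translation": [-0.035, 0.01, 0], "spin": 0},
    {"jaw": 0.0854, "translation": [-0.035, 0.01, 0], "spin": 0},
    {"jaw": 0.0854, "translation": [-0.035, 0.01, 0], "spin": 0},
    {"jaw": 0.0854, "translation": [-0.035, 0.01, 0], "spin": 0},
    {"jaw": 0.0854, "translation": [-0.035, 0.01, 0], "spin": 0},
  ],
)

```text
time: 3.1
tool_pos: [404.1, 80.8, 351.6]
tcp_rot: [179.9, -0.0, 90.0]
ft_force: [0.4, -0.4, -0.1]
finger_gap: 85.3
grip_force: 0.0
```

Request:
carry_out(
  commands=[
    {"jaw": 0.0854, "translation": [-0.035, 0, 0], "spin": 0},
    {"jaw": 0.0854, "translation": [-0.035, 0, 0], "spin": 0},
    {"jaw": 0.0854, "translation": [-0.035, 0, 0], "spin": 0},
    {"jaw": 0.0854, "translation": [-0.035, 0, 0], "spin": 0},
    {"jaw": 0.0854, "translation": [-0.03, 0, 0], "spin": 0},
    {"jaw": 0.0854, "translation": [-0.02, 0, 0], "spin": 0},
    {"jaw": 0.0854, "translation": [0, 0, 0], "spin": 0},
    {"jaw": 0.0854, "translation": [0, 0, 0], "spin": 0},
  ],
)

```text
time: 3.77
tool_pos: [403.9, -108.2, 351.2]
tcp_rot: [-180.0, -0.0, 89.8]
ft_force: [-1.0, -0.1, -0.2]
finger_gap: 85.3
grip_force: 0.0
```

```bash
python3 - <<'E'
from h import *
np.set_printoptions(precision=1,suppress=True)
s=r.sense();print(s["time"],s["tool_pos"],s["tcp_rot"],s["joint_pos"],s["ft_force"])
p=r.snapshot("wrist");cv2.imwrite("pics/w1.png",p["pixels"]);print(np.array(p["extrinsics"]))
E
```

```text
3.7667 [ 403.9 -108.2  351.2] [-180.    -0.    89.8] [-22.  -22.1 100.    0.  102.1 -21.9] [-1.  -0.1 -0.2]
[[  1.   -0.   -0.  403.6]
 [ -0.   -1.   -0.3 -38.9]
 [  0.    0.3  -1.  494.5]
 [  0.    0.    0.    1. ]]
```

View pics/w1.png

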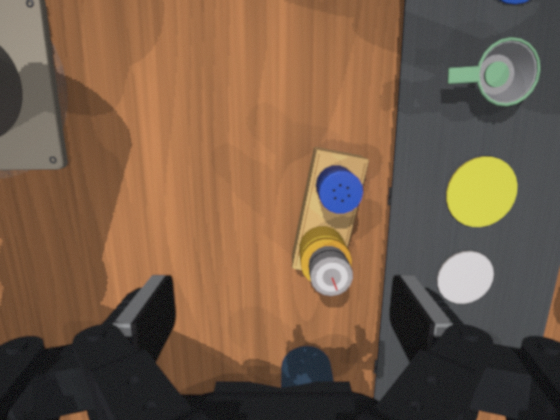

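The wrist view shows the timer face at (331,273), the pot top at (341,190), the white coaster at (466,277) and the yellow at (482,192). I'll refine the positions from mask centroids in all three views.

```bash
cat >> h.py <<'E'
from scipy.optimize import least_squares
D=dict(timer=(23,36),yellow_jar=(30,55),pepper_pot=(25,50),white_coaster=(38,4),yellow_coaster=(45,4),blue_coaster=(40,4),cork_mat=(184,90,4),salt_box=(160,66,46),egg_separator=(35,30))
def pts(t,X,yaw):
    d=D[t]
    if len(d)==2:
        a=np.linspace(0,2*np.pi,48,endpoint=False); c=np.c_[np.cos(a),np.sin(a)]*d[0]
    else:
        c=np.array([[1,1],[1,-1],[-1,-1],[-1,1]])*np.array(d[:2])/2; s,k=np.sin(yaw),np.cos(yaw); c=c@np.array([[k,s],[-s,k]])
    h=d[-1]; return np.r_[np.c_[c,0*c[:,0]],np.c_[c,0*c[:,0]+h]]+X
def hullcen(p,t,X,yaw=0):
    h=cv2.convexHull(proj(p,pts(t,X,yaw)).astype(np.float32)); m=cv2.moments(h)
    return np.array([m["m10"]/m["m00"],m["m01"]/m["m00"]]),m["m00"]
def mask(p,t,big=True):
    q=r.regions_of(p,t)
    if not q: return None
    m=q[0]["pixels"].astype(np.uint8); cs=cv2.findContours(m,cv2.RETR_EXTERNAL,cv2.CHAIN_APPROX_NONE)[0]
    c=cv2.convexHull(max(cs,key=cv2.contourArea)); M=cv2.moments(c)
    if M["m00"]<50: return None
    return np.array([M["m10"]/M["m00"],M["m01"]/M["m00"]]),M["m00"],q[0]["score"],c
def fit(t,ps,X0,yaw=0,z=None):
    obs=[(p,mask(p,t)) for p in ps]; obs=[(p,o) for p,o in obs if o is not None]
    f=lambda v:np.concatenate([hullcen(p,t,np.r_[v[:2],v[2] if z is None else z],yaw)[0]-o[0] for p,o in obs])
    s=least_squares(f,X0,x_scale=10)
    v=s.x; 
    print(t,"xyz",v.round(1),"res",s.fun.round(1),"area ratio",[round(o[1]/hullcen(p,t,v,yaw)[1],2) for p,o in obs],"score",[round(o[2],2) for p,o in obs])
    return v,obs
E
python3 - <<'E'
from h import *
ps=[r.snapshot(n) for n in("side","top","wrist")]
for t,X in dict(timer=[456,-206,99],pepper_pot=[467,-125,46],white_coaster=[650,-254,50],yellow_coaster=[654,-137,50]).items(): fit(t,ps,X)
fit("blue_coaster",ps[:2],[664,127,50])
v,o=fit("cork_mat",ps[:2],[660,260,50],0.07)
for p,m in o:
    P=np.array([atz(p,q,54)[:2] for q in m[3][:,0].astype(float)],np.float32); print(cv2.minAreaRect(P))
v,o=fit("salt_box",ps[1:],[461,-171,0],1.4,z=0)
p,m=o[-1]; 
P=np.array([atz(p,q,46)[:2] for q in m[3][:,0].astype(float)],np.float32); print(cv2.minAreaRect(P))
E
```

```text
timer xyz [ 455.4 -207.5  101.9] res [ 0.6 -0.2 -0.2  0.1] area ratio [0.93, 0.92] score [0.75, 0.9]
pepper_pot xyz [ 468.7 -124.4   47.9] res [-0.3  0.8 -1.  -0.3  0.1  0. ] area ratio [0.82, 0.87, 0.94] score [0.75, 0.83, 0.94]
white_coaster xyz [ 647.5 -250.6   50.3] res [ 0.2  0.2 -0.4 -0.1 -0.2 -0. ] area ratio [0.91, 0.96, 0.98] score [0.74, 0.57, 0.8]
yellow_coaster xyz [ 652.3 -134.1   50.4] res [ 0.2  0.2 -0.3  0.3  0.1  0.1] area ratio [0.96, 0.95, 0.97] score [0.65, 0.69, 0.74]
blue_coaster xyz [659.9 120.8  50.7] res [ 0.2  0.1 -0.2  0.3] area ratio [0.92, 0.95] score [0.68, 0.75]
cork_mat xyz [653.9 259.9  50. ] res [ 0.8  0.2 -0.4  0.7] area ratio [1.0, 0.99] score [0.84, 0.85]
((651.2659912109375, 257.7115478515625), (185.60540771484375, 99.78614807128906), 6.57166862487793)
((653.4390258789062, 259.2355651855469), (185.85670471191406, 93.3995590209961), 5.051523685455322)
salt_box xyz [ 463.1 -140.3    0. ] res [  7.5   1.4   0.8 -12.7] area ratio [0.41, 0.87] score [0.85, 0.94]
((461.2724609375, -163.81619262695312), (163.45533752441406, 71.5418930053711), 79.63731384277344)
```

Triangulated heights agree with the text. Next I'll grasp the timer at TCP (455,-207,104).

Request:
carry_out(
  commands=[
    {"jaw": 0.0854, "translation": [-0.0124, 0.0064, 0.022], "spin": 0},
    {"jaw": 0.0854, "translation": [-0.0124, 0.0064, 0.022], "spin": 0},
    {"jaw": 0.0854, "translation": [-0.0124, 0.0064, 0.022], "spin": 0},
    {"jaw": 0.0854, "translation": [-0.0124, 0.0064, 0.022], "spin": 0},
    {"jaw": 0.0854, "translation": [-0.0124, 0.0064, 0.022], "spin": 0},
    {"jaw": 0.0854, "translation": [-0.0124, 0.0064, 0.022], "spin": 0},
    {"jaw": 0.0854, "translation": [-0.0124, 0.0064, 0.022], "spin": 0},
    {"jaw": 0.0854, "translation": [-0.0124, 0.0064, 0.022], "spin": 0},
  ],
)

```text
time: 5.53
tool_pos: [455.5, -207.3, 174.2]
tcp_rot: [180.0, 0.0, 90.0]
ft_force: [0.0, 0.6, 0.4]
finger_gap: 85.2
grip_force: 0.0
```

Request:
carry_out(
  commands=[
    {"jaw": 0.0854, "translation": [0, 0, 0.013], "spin": 0},
    {"jaw": 0.0854, "translation": [0, 0, 0.013], "spin": 0},
    {"jaw": 0.0854, "translation": [0, 0, 0.013], "spin": 0},
    {"jaw": 0.0854, "translation": [0, 0, 0.012], "spin": 0},
    {"jaw": 0.0854, "translation": [0, 0, 0.012], "spin": 0},
    {"jaw": 0.0854, "translation": [0, 0, 0.008], "spin": 0},
    {"jaw": 0.0854, "translation": [0, 0, 0], "spin": 0},
    {"jaw": 0.0854, "translation": [0, 0, 0], "spin": 0},
  ],
)

```text
time: 6.2
tool_pos: [455.1, -206.6, 104.0]
tcp_rot: [-180.0, -0.0, 90.0]
ft_force: [0.3, -0.2, -0.9]
finger_gap: 85.3
grip_force: 0.0
```

```bash
python3 - <<'E'
from h import *
s=r.sense();print(s["time"],s["tool_pos"],s["tcp_rot"],s["ft_force"])
p=r.snapshot("wrist");cv2.imwrite("pics/w2.png",p["pixels"])
fit("timer",[p],[455,-207,102],z=102)
E
```

```text
6.2 [ 455.06873127 -206.55762727  104.02635993] [-1.79960166e+02 -2.46327339e-02  9.00057285e+01] [ 0.26105155 -0.2285939  -0.86310523]
timer xyz [ 455.3 -207.1  102. ] res [0. 0.] area ratio [0.93] score [0.64]
```

View pics/w2.png

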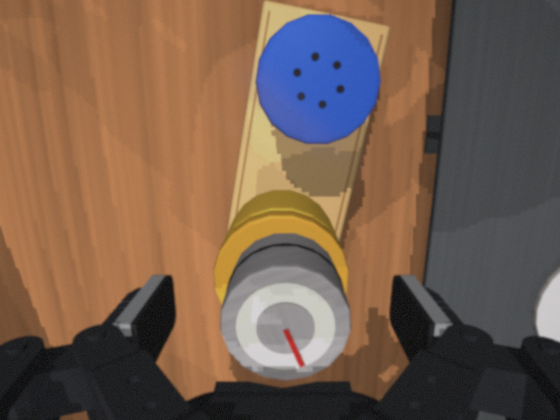

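The timer is centred between the fingers, its face at (285,328) and the pads at (145,315) and (415,315). Closing and lifting.

Request:
carry_out(
  commands=[
    {"jaw": 0.03},
    {"jaw": 0.03},
    {"jaw": 0.03},
    {"jaw": 0.03},
    {"jaw": 0.03},
    {"jaw": 0.03},
    {"jaw": 0.03},
    {"jaw": 0.03},
  ],
  squeeze=35,
)

```text
invalid input
```

Request:
carry_out(
  commands=[
    {"jaw": 0.03},
    {"jaw": 0.03},
    {"jaw": 0.03, "translation": [0, 0, -0.005], "spin": 0},
    {"jaw": 0.03, "translation": [0, 0, -0.01], "spin": 0},
    {"jaw": 0.03, "translation": [0, 0, -0.02], "spin": 0},
    {"jaw": 0.03, "translation": [0, 0, -0.025], "spin": 0},
    {"jaw": 0.03, "translation": [0, 0, -0.01], "spin": 0},
    {"jaw": 0.03},
  ],
)

```text
invalid input
```

Request:
carry_out(
  commands=[
    {"jaw": 0.03, "translation": [0, 0, 0], "spin": 0},
    {"jaw": 0.03, "translation": [0, 0, 0], "spin": 0},
    {"jaw": 0.03, "translation": [0, 0, 0], "spin": 0},
    {"jaw": 0.03, "translation": [0, 0, 0], "spin": 0},
    {"jaw": 0.03, "translation": [0, 0, 0], "spin": 0},
    {"jaw": 0.03, "translation": [0, 0, 0], "spin": 0},
    {"jaw": 0.03, "translation": [0, 0, 0], "spin": 0},
    {"jaw": 0.03, "translation": [0, 0, 0], "spin": 0},
  ],
  squeeze=35,
)

```text
time: 6.97
tool_pos: [455.8, -207.0, 105.0]
tcp_rot: [179.9, 0.0, 90.0]
ft_force: [0.8, 0.8, 6.3]
finger_gap: 45.3
grip_force: 36.2
```

Request:
carry_out(
  commands=[
    {"jaw": 0.03, "translation": [0, 0, 0], "spin": 0},
    {"jaw": 0.03, "translation": [0, 0, 0], "spin": 0},
    {"jaw": 0.03, "translation": [0, 0, -0.005], "spin": 0},
    {"jaw": 0.03, "translation": [0, 0, -0.01], "spin": 0},
    {"jaw": 0.03, "translation": [0, 0, -0.02], "spin": 0},
    {"jaw": 0.03, "translation": [0, 0, -0.025], "spin": 0},
    {"jaw": 0.03, "translation": [0, 0, -0.01], "spin": 0},
    {"jaw": 0.03, "translation": [0, 0, 0], "spin": 0},
  ],
)

```text
time: 7.63
tool_pos: [457.0, -207.7, 177.8]
tcp_rot: [179.7, 0.2, 90.0]
ft_force: [0.7, -0.2, -0.8]
finger_gap: 44.8
grip_force: 36.1
```

```bash
python3 - <<'E'
from h import *
p=r.snapshot("wrist");s=r.sense();print(s["time"],s["tool_pos"],s["tcp_rot"],s["ft_force"])
c=r.snapshot("side")
fit("timer",[p],[457,-208,175],z=176);fit("timer",[c,r.snapshot("top"),p],[457,-208,175])
fit("yellow_jar",[p],[457,-208,47],z=46.5)
cv2.imwrite("pics/s3.png",np.hstack([cv2.resize(c["pixels"][220:400,150:330],(400,400)),cv2.resize(p["pixels"],(400,400))]))
E
```

```text
7.6833 [ 456.1218734  -207.26099682  175.6751766 ] [1.79850229e+02 8.86775424e-02 8.99965753e+01] [-0.08225321  0.36358102 -1.04818194]
timer xyz [ 456.4 -207.2  175. ] res [0. 0.] area ratio [0.94] score [0.89]
timer xyz [ 456.4 -207.8  174.2] res [ 1.3 -0.7  7.6 -2.  -0.  -1.1] area ratio [0.89, 0.21, 0.95] score [0.94, 0.63, 0.89]
yellow_jar xyz [ 453.4 -201.5   47. ] res [-0. -0.] area ratio [0.78] score [0.89]
```

View pics/s3.png

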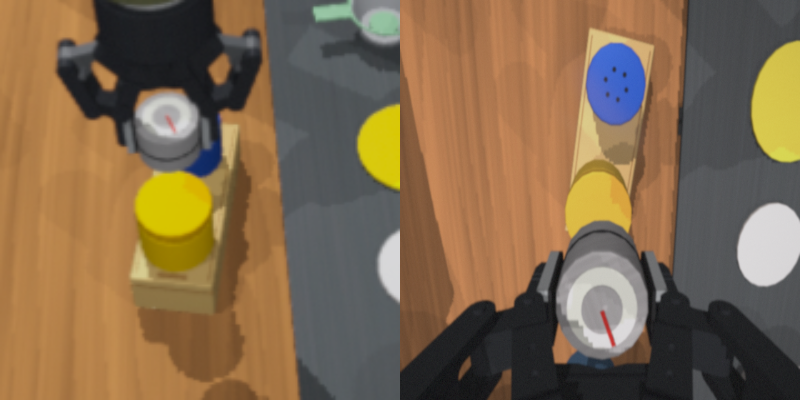

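The timer is held upright, and the jar still stands on the box. Carrying the timer to the white coaster.

Request:
carry_out(
  commands=[
    {"jaw": 0.03, "translation": [-0.003, 0.012, 0], "spin": 0},
    {"jaw": 0.03, "translation": [-0.006, 0.025, 0], "spin": 0},
    {"jaw": 0.03, "translation": [-0.007, 0.03, 0], "spin": 0},
    {"jaw": 0.03, "translation": [-0.007, 0.035, 0], "spin": 0},
    {"jaw": 0.03, "translation": [-0.007, 0.035, 0], "spin": 0},
    {"jaw": 0.03, "translation": [-0.007, 0.03, 0], "spin": 0},
    {"jaw": 0.03, "translation": [-0.006, 0.02, 0], "spin": 0},
    {"jaw": 0.03, "translation": [0, 0.005, 0], "spin": 0},
  ],
)

```text
time: 8.7
tool_pos: [649.4, -250.2, 172.5]
tcp_rot: [-180.0, -0.0, 90.0]
ft_force: [-0.7, 1.1, -1.8]
finger_gap: 45.4
grip_force: 36.5
```

Request:
carry_out(
  commands=[
    {"jaw": 0.03, "translation": [0, 0, 0.005], "spin": 0},
    {"jaw": 0.03, "translation": [0, 0, 0.015], "spin": 0},
    {"jaw": 0.03, "translation": [0, 0, 0.02], "spin": 0},
    {"jaw": 0.03, "translation": [0, 0, 0.02], "spin": 0},
    {"jaw": 0.03, "translation": [0, 0, 0.015], "spin": 0},
    {"jaw": 0.03, "translation": [0, 0, 0.01], "spin": 0},
    {"jaw": 0.03, "translation": [0, 0, 0.005], "spin": 0},
    {"jaw": 0.03, "translation": [0, 0, 0], "spin": 0},
  ],
)

```text
time: 9.37
tool_pos: [646.2, -249.3, 82.8]
tcp_rot: [-179.9, -0.1, 90.0]
ft_force: [-0.6, 0.3, -1.8]
finger_gap: 45.0
grip_force: 36.5
```

```bash
python3 - <<'E'
from h import *
ps=[r.snapshot("wrist"),r.snapshot("side")];s=r.sense();print(s["time"],s["tool_pos"],s["tcp_rot"],s["ft_force"])
fit("timer",ps,[647,-250,80]);fit("timer",ps[:1],[647,-250,80],z=s["tool_pos"][2]-3);fit("white_coaster",ps[1:],[647,-250,50],z=50)
E
```

```text
9.4667 [ 647.66353671 -249.97752593   85.27408837] [1.79939870e+02 2.96993995e-02 8.99978887e+01] [ 0.60216398 -1.32819423 -0.54235768]
timer xyz [ 645.8 -250.5   78.1] res [ 0.6  0.1 -1.6 -0.3] area ratio [0.98, 0.71] score [0.87, 0.86]
timer xyz [ 645.6 -248.    80. ] res [-0.  0.] area ratio [0.95] score [0.87]
white_coaster xyz [ 645.8 -258.3   50. ] res [ 0. -0.] area ratio [0.68] score [0.64]
```

Request:
carry_out(
  commands=[
    {"jaw": 0.03, "translation": [0, 0, 0.006], "spin": 0},
    {"jaw": 0.03, "translation": [0, 0, 0.006], "spin": 0},
    {"jaw": 0.03, "translation": [0, 0, 0.006], "spin": 0},
    {"jaw": 0.03, "translation": [0, 0, 0.004], "spin": 0},
    {"jaw": 0.03, "translation": [0, 0, 0.003], "spin": 0},
    {"jaw": 0.03, "translation": [0, 0, 0.001], "spin": 0},
    {"jaw": 0.03, "translation": [0, 0, 0], "spin": 0},
    {"jaw": 0.03, "translation": [0, 0, 0], "spin": 0},
  ],
)

```text
time: 10.33
tool_pos: [647.3, -249.7, 58.1]
tcp_rot: [-180.0, -0.0, 90.0]
ft_force: [0.3, 1.1, -1.2]
finger_gap: 45.1
grip_force: 36.6
```

Request:
carry_out(
  commands=[
    {"jaw": 0.03, "translation": [0, 0, 0.0005], "spin": 0},
    {"jaw": 0.03, "translation": [0, 0, 0.0005], "spin": 0},
    {"jaw": 0.03, "translation": [0, 0, 0.0005], "spin": 0},
    {"jaw": 0.03, "translation": [0, 0, 0], "spin": 0},
    {"jaw": 0.03, "translation": [0, 0, 0], "spin": 0},
    {"jaw": 0.03, "translation": [0, 0, 0], "spin": 0},
    {"jaw": 0.03, "translation": [0, 0, 0], "spin": 0},
    {"jaw": 0.03, "translation": [0, 0, 0], "spin": 0},
  ],
)

```text
time: 11.0
tool_pos: [647.4, -249.8, 58.0]
tcp_rot: [180.0, 0.0, 90.0]
ft_force: [-4.8, 2.3, 7.7]
finger_gap: 44.8
grip_force: 37.3
```

Contact. Release, rise, and go back toward the jar.

Request:
carry_out(
  commands=[
    {"jaw": 0.075, "translation": [0, 0, 0], "spin": 0},
    {"jaw": 0.075, "translation": [0, 0, 0], "spin": 0},
    {"jaw": 0.075, "translation": [0, 0, 0], "spin": 0},
    {"jaw": 0.075, "translation": [0, 0, 0], "spin": 0},
    {"jaw": 0.075, "translation": [0, 0, -0.01], "spin": 0},
    {"jaw": 0.075, "translation": [0, 0, -0.02], "spin": 0},
    {"jaw": 0.0854, "translation": [0, 0, -0.03], "spin": 0},
    {"jaw": 0.0854, "translation": [0, 0, -0.04], "spin": 0},
  ],
)

```text
time: 11.67
tool_pos: [645.2, -248.8, 154.6]
tcp_rot: [-179.7, -0.2, 90.0]
ft_force: [0.2, -0.3, -1.2]
finger_gap: 85.4
grip_force: 0.0
```

Request:
carry_out(
  commands=[
    {"jaw": 0.0854, "translation": [0, 0, -0.04], "spin": 0},
    {"jaw": 0.0854, "translation": [0.006, -0.028, -0.015], "spin": 0},
    {"jaw": 0.0854, "translation": [0.006, -0.028, 0], "spin": 0},
    {"jaw": 0.0854, "translation": [0.006, -0.028, 0], "spin": 0},
    {"jaw": 0.0854, "translation": [0.006, -0.028, 0], "spin": 0},
    {"jaw": 0.0854, "translation": [0.006, -0.028, 0], "spin": 0},
    {"jaw": 0.0854, "translation": [0.006, -0.028, 0], "spin": 0},
    {"jaw": 0.0854, "translation": [0.006, -0.024, 0], "spin": 0},
  ],
)

```text
time: 12.33
tool_pos: [453.8, -207.4, 212.5]
tcp_rot: [180.0, 0.0, 90.0]
ft_force: [-0.5, 0.1, 0.5]
finger_gap: 85.2
grip_force: 0.0
```

```bash
python3 - <<'E'
from h import *
ps=[r.snapshot(n) for n in("side","top","wrist")];s=r.sense();print(s["time"],s["tool_pos"],s["tcp_rot"],s["ft_force"])
fit("timer",ps[:2],[647,-250,54]);fit("white_coaster",ps[:1],[647,-250,50])
fit("yellow_jar",[ps[0],ps[2]],[455,-207,46]);fit("yellow_jar",ps[2:],[455,-207,46],z=46.5);fit("pepper_pot",ps[2:],[468,-124,46],z=46.5)
cv2.imwrite("pics/s4.png",np.hstack([cv2.resize(ps[0]["pixels"][220:400,200:380],(400,400)),cv2.resize(ps[2]["pixels"],(400,400))]))
E
```

```text
12.4833 [ 454.38287579 -207.58247281  212.68346987] [1.7993419e+02 3.9508568e-02 8.9960626e+01] [ 0.27711425 -0.56074445  0.51693187]
timer xyz [ 646.7 -251.5   54.3] res [ 0.1  0.4 -0.5  0.2] area ratio [0.94, 0.86] score [0.73, 0.52]
white_coaster xyz [ 645.9 -252.8   49.6] res [0. 0.] area ratio [0.83] score [0.84]
yellow_jar xyz [ 492.2 -220.5   33.8] res [-89.7 -14.   47.8  10.6] area ratio [0.81, 1.02] score [0.67, 0.72]
yellow_jar xyz [ 453.6 -207.6   46. ] res [ 0. -0.] area ratio [0.96] score [0.72]
pepper_pot xyz [ 468.4 -124.9   46. ] res [-0. -0.] area ratio [0.94] score [0.93]
```

View pics/s4.png

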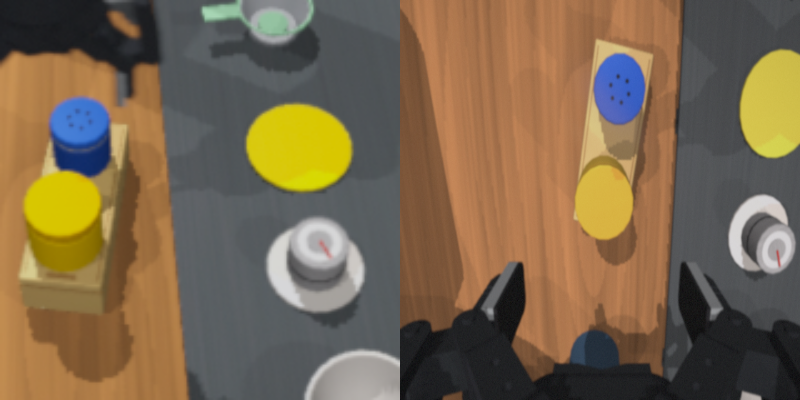

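The timer stands centred on the white coaster. The jar is at (453.6,-207.6), directly below the tool, so I descend and grip it.

Request:
carry_out(
  commands=[
    {"jaw": 0.0854, "translation": [0, 0, 0.015], "spin": 0},
    {"jaw": 0.0854, "translation": [0, 0, 0.025], "spin": 0},
    {"jaw": 0.0854, "translation": [0, 0, 0.03], "spin": 0},
    {"jaw": 0.0854, "translation": [0, 0, 0.03], "spin": 0},
    {"jaw": 0.0854, "translation": [0, 0, 0.025], "spin": 0},
    {"jaw": 0.0854, "translation": [0, 0, 0.02], "spin": 0},
    {"jaw": 0.0854, "translation": [0, 0, 0.008], "spin": 0},
    {"jaw": 0.0854, "translation": [0, 0, 0], "spin": 0},
  ],
)

```text
time: 13.5
tool_pos: [453.7, -206.8, 56.3]
tcp_rot: [-179.8, -0.1, 90.0]
ft_force: [-0.3, -0.6, -0.1]
finger_gap: 85.4
grip_force: 0.0
```

Request:
carry_out(
  commands=[
    {"jaw": 0.045, "translation": [0, 0, 0], "spin": 0},
    {"jaw": 0.045, "translation": [0, 0, 0], "spin": 0},
    {"jaw": 0.045, "translation": [0, 0, 0], "spin": 0},
    {"jaw": 0.045, "translation": [0, 0, 0], "spin": 0},
    {"jaw": 0.045, "translation": [0, 0, 0], "spin": 0},
    {"jaw": 0.045, "translation": [0, 0, 0], "spin": 0},
    {"jaw": 0.045, "translation": [0, 0, 0], "spin": 0},
    {"jaw": 0.045, "translation": [0, 0, 0], "spin": 0},
  ],
  squeeze=40,
)

```text
time: 14.17
tool_pos: [456.7, -208.6, 60.9]
tcp_rot: [179.8, 0.1, 90.0]
ft_force: [-2.0, 0.3, 6.0]
finger_gap: 59.1
grip_force: 44.3
```

Request:
carry_out(
  commands=[
    {"jaw": 0.045, "translation": [0, 0, -0.003], "spin": 0},
    {"jaw": 0.045, "translation": [0, 0, -0.01], "spin": 0},
    {"jaw": 0.045, "translation": [0, 0, -0.02], "spin": 0},
    {"jaw": 0.045, "translation": [0, 0, -0.025], "spin": 0},
    {"jaw": 0.045, "translation": [0, 0, -0.022], "spin": 0},
    {"jaw": 0.045, "translation": [0, 0, -0.01], "spin": 0},
    {"jaw": 0.045, "translation": [0, 0, 0], "spin": 0},
    {"jaw": 0.045, "translation": [0, 0, 0], "spin": 0},
  ],
)

```text
time: 14.83
tool_pos: [455.4, -207.8, 148.9]
tcp_rot: [180.0, 0.0, 90.0]
ft_force: [-0.6, -0.1, -4.3]
finger_gap: 59.5
grip_force: 44.1
```

```bash
python3 - <<'E'
from h import *
ps=[r.snapshot(n) for n in("side","wrist")];s=r.sense();print(s["time"],s["tool_pos"],s["tcp_rot"],s["ft_force"])
z=s["tool_pos"][2]-13
fit("yellow_jar",ps[1:],[455,-207,z],z=z);fit("yellow_jar",ps[:1],[455,-207,z],z=z);fit("pepper_pot",ps[1:],[468,-124,46],z=46.5)
E
```

```text
14.9333 [ 454.29180431 -207.1572594   147.02891165] [-1.79866483e+02 -7.86385225e-02  9.00014062e+01] [-0.0409134   0.21379016 -3.59632709]
yellow_jar xyz [ 454.2 -203.1  134. ] res [0. 0.] area ratio [0.88] score [0.59]Traceback (most recent call last):
  File "<stdin>", line 4, in <module>
  File "h.py", line 38, in fit
    s=least_squares(f,X0,x_scale=10)
    return func(*args, **kwargs)
    vector_fun = VectorFunction(
        fun_wrapped,
    ...<6 lines>...
        workers=workers
    )
    self._update_fun()
    ~~~~~~~~~~~~~~~~^^
    self.f = self.fun_wrapped(xp_copy(self.x))
             ~~~~~~~~~~~~~~~~^^^^^^^^^^^^^^^^^
    return np.atleast_1d(self.fun(x))
                         ~~~~~~~~^^^
    return self.f(x, *self.args, **self.kwargs)
           ~~~~~~^^^^^^^^^^^^^^^^^^^^^^^^^^^^^^
  File "h.py", line 37, in <lambda>
    f=lambda v:np.concatenate([hullcen(p,t,np.r_[v[:2],v[2] if z is None else z],yaw)[0]-o[0] for p,o in obs])
               ~~~~~~~~~~~~~~^^^^^^^^^^^^^^^^^^^^^^^^^^^^^^^^^^^^^^^^^^^^^^^^^^^^^^^^^^^^^^^^^^^^^^^^^^^^^^^^^
ValueError: need at least one array to concatenate
```

Request:
carry_out(
  commands=[
    {"jaw": 0.045, "translation": [0.004, 0.012, 0], "spin": 0},
    {"jaw": 0.045, "translation": [0.009, 0.024, 0], "spin": 0},
    {"jaw": 0.045, "translation": [0.011, 0.03, 0], "spin": 0},
    {"jaw": 0.045, "translation": [0.0125, 0.034, 0], "spin": 0},
    {"jaw": 0.045, "translation": [0.0125, 0.034, 0], "spin": 0},
    {"jaw": 0.045, "translation": [0.011, 0.03, 0], "spin": 0},
    {"jaw": 0.045, "translation": [0.009, 0.024, 0], "spin": 0},
    {"jaw": 0.045, "translation": [0.004, 0.01, 0], "spin": 0},
  ],
)

```text
time: 15.7
tool_pos: [655.2, -132.7, 146.7]
tcp_rot: [-179.9, -0.1, 90.1]
ft_force: [1.0, -0.2, -2.9]
finger_gap: 58.9
grip_force: 44.5
```

Request:
carry_out(
  commands=[
    {"jaw": 0.045, "translation": [0, 0, 0.01], "spin": 0},
    {"jaw": 0.045, "translation": [0, 0, 0.015], "spin": 0},
    {"jaw": 0.045, "translation": [0, 0, 0.015], "spin": 0},
    {"jaw": 0.045, "translation": [0, 0, 0.015], "spin": 0},
    {"jaw": 0.045, "translation": [0, 0, 0.01], "spin": 0},
    {"jaw": 0.045, "translation": [0, 0, 0.005], "spin": 0},
    {"jaw": 0.045, "translation": [0, 0, 0], "spin": 0},
    {"jaw": 0.045, "translation": [0, 0, 0], "spin": 0},
  ],
)

```text
time: 16.37
tool_pos: [653.1, -135.0, 78.8]
tcp_rot: [-180.0, -0.0, 90.0]
ft_force: [0.4, -0.6, -1.6]
finger_gap: 58.7
grip_force: 44.6
```

```bash
python3 - <<'E'
from h import *
ps=[r.snapshot(n) for n in("side","wrist")];s=r.sense();print(s["time"],s["tool_pos"],s["tcp_rot"],s["ft_force"])
cv2.imwrite("pics/s5.png",np.hstack([cv2.resize(ps[0]["pixels"][180:360,220:400],(400,400)),cv2.resize(ps[1]["pixels"],(400,400))]))
E
```

```text
16.4667 [ 654.05180599 -135.08579756   80.11406242] [1.79889545e+02 3.32095303e-02 8.99924430e+01] [ 1.21145794 -0.30658    -2.52691107]
```

View pics/s5.png

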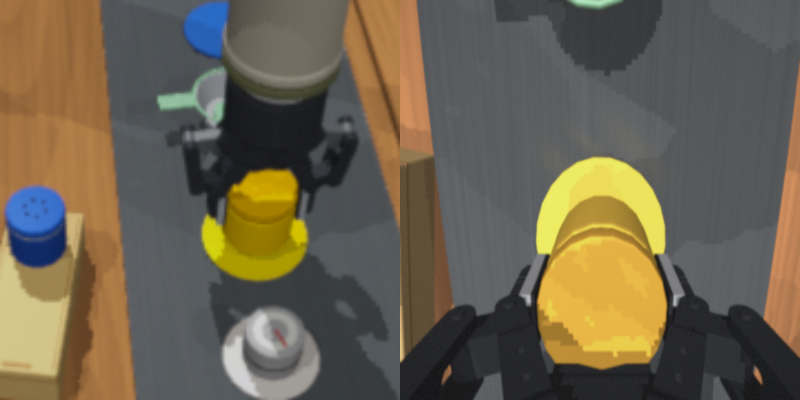

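The jar is held upright above the middle of the yellow coaster. Lowering it gently.

Request:
carry_out(
  commands=[
    {"jaw": 0.045, "translation": [0, 0, 0.004], "spin": 0},
    {"jaw": 0.045, "translation": [0, 0, 0.004], "spin": 0},
    {"jaw": 0.045, "translation": [0, 0, 0.002], "spin": 0},
    {"jaw": 0.045, "translation": [0, 0, 0.001], "spin": 0},
    {"jaw": 0.045, "translation": [0, 0, 0], "spin": 0},
    {"jaw": 0.045, "translation": [0, 0, 0], "spin": 0},
    {"jaw": 0.045, "translation": [0, 0, 0], "spin": 0},
    {"jaw": 0.045, "translation": [0, 0, 0], "spin": 0},
  ],
)

```text
time: 17.13
tool_pos: [653.4, -134.8, 68.9]
tcp_rot: [180.0, 0.0, 90.0]
ft_force: [-4.2, 1.5, 4.9]
finger_gap: 58.8
grip_force: 45.2
```

Request:
carry_out(
  commands=[
    {"jaw": 0.0854, "translation": [0, 0, 0], "spin": 0},
    {"jaw": 0.0854, "translation": [0, 0, 0], "spin": 0},
    {"jaw": 0.0854, "translation": [0, 0, 0], "spin": 0},
    {"jaw": 0.0854, "translation": [0, 0, 0], "spin": 0},
    {"jaw": 0.0854, "translation": [0, 0, -0.01], "spin": 0},
    {"jaw": 0.0854, "translation": [0, 0, -0.02], "spin": 0},
    {"jaw": 0.0854, "translation": [0, 0, -0.03], "spin": 0},
    {"jaw": 0.0854, "translation": [0, 0, -0.04], "spin": 0},
  ],
)

```text
time: 17.8
tool_pos: [651.1, -134.1, 165.8]
tcp_rot: [-179.7, -0.1, 90.0]
ft_force: [0.2, -0.2, -0.1]
finger_gap: 85.1
grip_force: 0.0
```

Request:
carry_out(
  commands=[
    {"jaw": 0.0854, "translation": [0, 0, -0.04], "spin": 0},
    {"jaw": 0.0854, "translation": [0.002, -0.028, -0.01], "spin": 0},
    {"jaw": 0.0854, "translation": [0.002, -0.028, 0], "spin": 0},
    {"jaw": 0.0854, "translation": [0.002, -0.028, 0], "spin": 0},
    {"jaw": 0.0854, "translation": [0.002, -0.028, 0], "spin": 0},
    {"jaw": 0.0854, "translation": [0.002, -0.028, 0], "spin": 0},
    {"jaw": 0.0854, "translation": [0, -0.028, 0], "spin": 0},
    {"jaw": 0.0854, "translation": [0, -0.017, 0], "spin": 0},
  ],
)

```text
time: 18.47
tool_pos: [466.2, -124.5, 218.5]
tcp_rot: [180.0, 0.0, 90.0]
ft_force: [-0.5, 0.3, 0.2]
finger_gap: 85.2
grip_force: 0.0
```

```bash
python3 - <<'E'
from h import *
ps=[r.snapshot(n) for n in("side","top","wrist")];s=r.sense();print(s["time"],s["tool_pos"],s["tcp_rot"],s["ft_force"])
fit("yellow_jar",ps[:2],[652,-134,54]);fit("yellow_jar",ps[:1],[652,-134,54],z=54)
fit("pepper_pot",ps[2:],[468,-124,46],z=46.5)
E
```

```text
18.6167 [ 467.87520664 -124.87043317  218.95050296] [1.79893243e+02 3.80997533e-02 8.99598275e+01] [-0.40805472  0.52309366  1.20100695]
yellow_jar xyz [ 652.5 -133.6   54. ] res [ 0.2  0.4 -0.6  0.2] area ratio [0.98, 1.0] score [0.95, 0.67]
yellow_jar xyz [ 652.2 -132.4   54. ] res [-0.1 -0.1] area ratio [0.98] score [0.95]
pepper_pot xyz [ 468.6 -124.4   46. ] res [ 0. -0.] area ratio [0.95] score [0.84]
```

The jar is centred on the yellow coaster and the pot is directly under the tool. Next, grasping the pot.

Request:
carry_out(
  commands=[
    {"jaw": 0.0854, "translation": [0, 0, 0.015], "spin": 0},
    {"jaw": 0.0854, "translation": [0, 0, 0.025], "spin": 0},
    {"jaw": 0.0854, "translation": [0, 0, 0.03], "spin": 0},
    {"jaw": 0.0854, "translation": [0, 0, 0.03], "spin": 0},
    {"jaw": 0.0854, "translation": [0, 0, 0.028], "spin": 0},
    {"jaw": 0.0854, "translation": [0, 0, 0.022], "spin": 0},
    {"jaw": 0.0854, "translation": [0, 0, 0.009], "spin": 0},
    {"jaw": 0.0854, "translation": [0, 0, 0], "spin": 0},
  ],
)

```text
time: 19.48
tool_pos: [466.6, -123.9, 56.1]
tcp_rot: [-179.7, -0.1, 90.0]
ft_force: [0.6, 0.6, -0.2]
finger_gap: 85.5
grip_force: 0.0
```

Request:
carry_out(
  commands=[
    {"jaw": 0.035, "translation": [0, 0, 0], "spin": 0},
    {"jaw": 0.035, "translation": [0, 0, 0], "spin": 0},
    {"jaw": 0.035, "translation": [0, 0, 0], "spin": 0},
    {"jaw": 0.035, "translation": [0, 0, 0], "spin": 0},
    {"jaw": 0.035, "translation": [0, 0, 0], "spin": 0},
    {"jaw": 0.035, "translation": [0, 0, 0], "spin": 0},
    {"jaw": 0.035, "translation": [0, 0, 0], "spin": 0},
    {"jaw": 0.035, "translation": [0, 0, 0], "spin": 0},
  ],
  squeeze=35,
)

```text
time: 20.15
tool_pos: [470.0, -125.4, 61.0]
tcp_rot: [179.8, 0.1, 90.0]
ft_force: [0.2, -0.3, 6.3]
finger_gap: 49.1
grip_force: 36.6
```

Request:
carry_out(
  commands=[
    {"jaw": 0.035, "translation": [0, 0, -0.003], "spin": 0},
    {"jaw": 0.035, "translation": [0, 0, -0.01], "spin": 0},
    {"jaw": 0.035, "translation": [0, 0, -0.02], "spin": 0},
    {"jaw": 0.035, "translation": [0, 0, -0.025], "spin": 0},
    {"jaw": 0.035, "translation": [0, 0, -0.025], "spin": 0},
    {"jaw": 0.035, "translation": [0, 0, -0.015], "spin": 0},
    {"jaw": 0.035, "translation": [0, 0, -0.002], "spin": 0},
    {"jaw": 0.035, "translation": [0, 0, 0], "spin": 0},
  ],
)

```text
time: 20.82
tool_pos: [469.1, -125.1, 160.4]
tcp_rot: [179.8, 0.1, 90.0]
ft_force: [-0.7, -0.6, -2.6]
finger_gap: 49.2
grip_force: 36.7
```

```bash
python3 - <<'E'
from h import *
s=r.sense();print(s["time"],s["tool_pos"],s["tcp_rot"],s["ft_force"])
p=r.snapshot("wrist");z=s["tool_pos"][2]-13
fit("pepper_pot",[p],[468,-124,z],z=z)
E
```

```text
20.8167 [ 469.11906242 -125.0632478   160.38299235] [1.79839162e+02 6.19308281e-02 8.99998016e+01] [-0.73341541 -0.57810427 -2.60466601]
pepper_pot xyz [ 468.5 -122.9  147.4] res [0. 0.] area ratio [0.92] score [0.97]
```

Request:
carry_out(
  commands=[
    {"jaw": 0.035, "translation": [0.0098, 0.0077, 0], "spin": 0},
    {"jaw": 0.035, "translation": [0.0172, 0.0134, 0], "spin": 0},
    {"jaw": 0.035, "translation": [0.0246, 0.0192, 0], "spin": 0},
    {"jaw": 0.035, "translation": [0.027, 0.0211, 0], "spin": 0},
    {"jaw": 0.035, "translation": [0.027, 0.0211, 0], "spin": 0},
    {"jaw": 0.035, "translation": [0.027, 0.0211, 0], "spin": 0},
    {"jaw": 0.035, "translation": [0.027, 0.0211, 0], "spin": 0},
    {"jaw": 0.035, "translation": [0.027, 0.0211, 0], "spin": 0},
  ],
)

```text
time: 21.58
tool_pos: [614.0, 64.2, 156.6]
tcp_rot: [-179.8, -0.0, 90.0]
ft_force: [-0.5, -0.8, -1.3]
finger_gap: 49.1
grip_force: 36.7
```

Request:
carry_out(
  commands=[
    {"jaw": 0.035, "translation": [0.0246, 0.0192, 0], "spin": 0},
    {"jaw": 0.035, "translation": [0.0172, 0.0134, 0], "spin": 0},
    {"jaw": 0.035, "translation": [0.0123, 0.0096, 0], "spin": 0},
    {"jaw": 0.035, "translation": [0.0049, 0.004, 0], "spin": 0},
    {"jaw": 0.035, "translation": [0, 0, 0.02], "spin": 0},
    {"jaw": 0.035, "translation": [0, 0, 0.03], "spin": 0},
    {"jaw": 0.035, "translation": [0, 0, 0.02], "spin": 0},
    {"jaw": 0.035, "translation": [0, 0, 0.005], "spin": 0},
  ],
)

```text
time: 22.25
tool_pos: [656.1, 120.4, 77.2]
tcp_rot: [-179.5, 0.1, 90.0]
ft_force: [-0.9, 0.2, -3.4]
finger_gap: 49.1
grip_force: 36.8
```

```bash
python3 - <<'E'
from h import *
ps=[r.snapshot(n) for n in("side","wrist")];s=r.sense();print(s["time"],s["tool_pos"],s["tcp_rot"],s["ft_force"])
z=s["tool_pos"][2]-13
fit("pepper_pot",ps[1:],[660,120,z],z=z)
cv2.imwrite("pics/s6.png",np.hstack([cv2.resize(ps[0]["pixels"][90:270,220:400],(400,400)),cv2.resize(ps[1]["pixels"],(400,400))]))
E
```

```text
22.35 [658.06103425 120.49197914  80.90740557] [-1.79689709e+02  3.49596845e-02  8.99806696e+01] [-0.25192032  0.20874062 -1.36911954]
pepper_pot xyz [656.2 124.2  67.9] res [0. 0.] area ratio [0.88] score [0.81]
```

View pics/s6.png

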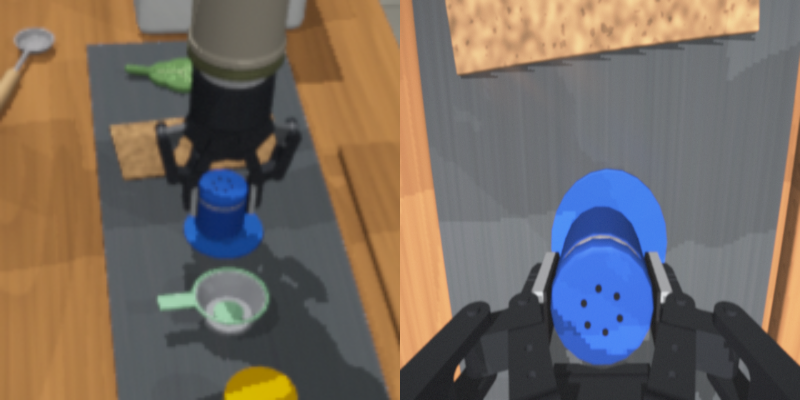

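```bash
python3 - <<'E'
from h import *
p=r.snapshot("wrist");s=r.sense();print(s["time"],s["tool_pos"])
q=r.regions_of(p,"blue_coaster")
m=q[0]["pixels"];ys,xs=np.nonzero(m);print(q[0]["score"],xs.min(),xs.max(),ys.min())
for X in ([660,121,50],[664,121,50],[660,125,50]):
    a=proj(p,pts("blue_coaster",np.array(X),0));print(X,a.min(0).round(1),a.max(0).round(1))
ys,xs=np.nonzero(r.regions_of(p,"pepper_pot")[0]["pixels"]);print("pot",xs.min(),xs.max())
z=s["tool_pos"][2]-13
a=proj(p,pts("pepper_pot",np.array([660,121,z]),0));print(a.min(0),a.max(0))
E
```

```text
22.45 [660.84679562 120.74746734  84.91720126]
0.72 207 364 175
[660, 121, 50] [205.4 174.6] [362.9 323.4]
[664, 121, 50] [213.2 174.6] [370.7 323.4]
[660, 125, 50] [204.9 166.4] [363.4 316.9]
pot 211 354
[208.9668407  216.48654104] [360.63702985 392.95531527]
```

Both are within about 1 mm of alignment. Lowering.

Request:
carry_out(
  commands=[
    {"jaw": 0.035, "translation": [0, 0, 0.005], "spin": 0},
    {"jaw": 0.035, "translation": [0, 0, 0.005], "spin": 0},
    {"jaw": 0.035, "translation": [0, 0, 0.004], "spin": 0},
    {"jaw": 0.035, "translation": [0, 0, 0.002], "spin": 0},
    {"jaw": 0.035, "translation": [0, 0, 0], "spin": 0},
    {"jaw": 0.035, "translation": [0, 0, 0], "spin": 0},
    {"jaw": 0.035, "translation": [0, 0, 0], "spin": 0},
    {"jaw": 0.035, "translation": [0, 0, 0], "spin": 0},
  ],
)

```text
time: 23.22
tool_pos: [660.3, 120.9, 68.9]
tcp_rot: [180.0, 0.0, 90.0]
ft_force: [-5.0, -0.7, 8.1]
finger_gap: 49.5
grip_force: 37.7
```

Request:
carry_out(
  commands=[
    {"jaw": 0.0854, "translation": [0, 0, 0], "spin": 0},
    {"jaw": 0.0854, "translation": [0, 0, 0], "spin": 0},
    {"jaw": 0.0854, "translation": [0, 0, 0], "spin": 0},
    {"jaw": 0.0854, "translation": [0, 0, 0], "spin": 0},
    {"jaw": 0.0854, "translation": [0, 0, -0.01], "spin": 0},
    {"jaw": 0.0854, "translation": [0, 0, -0.02], "spin": 0},
    {"jaw": 0.0854, "translation": [0, 0, -0.03], "spin": 0},
    {"jaw": 0.0854, "translation": [0, 0, -0.04], "spin": 0},
  ],
)

```text
time: 23.88
tool_pos: [658.0, 120.6, 165.7]
tcp_rot: [-179.6, 0.0, 90.0]
ft_force: [1.3, 0.9, -0.4]
finger_gap: 85.2
grip_force: 0.0
```

Request:
carry_out(
  commands=[
    {"jaw": 0.0854, "translation": [-0.01, -0.007, -0.03], "spin": 0},
    {"jaw": 0.0854, "translation": [-0.02, -0.014, -0.02], "spin": 0},
    {"jaw": 0.0854, "translation": [-0.03, -0.02, -0.01], "spin": 0},
    {"jaw": 0.0854, "translation": [-0.03, -0.02, -0.01], "spin": 0},
    {"jaw": 0.0854, "translation": [-0.03, -0.02, -0.01], "spin": 0},
    {"jaw": 0.0854, "translation": [-0.03, -0.02, -0.01], "spin": 0},
    {"jaw": 0.0854, "translation": [-0.03, -0.02, -0.01], "spin": 0},
    {"jaw": 0.0854, "translation": [-0.03, -0.02, -0.01], "spin": 0},
  ],
)

```text
time: 24.55
tool_pos: [518.1, -90.2, 279.2]
tcp_rot: [179.9, 0.0, 90.0]
ft_force: [0.5, 0.4, 0.2]
finger_gap: 85.3
grip_force: 0.0
```

Request:
carry_out(
  commands=[
    {"jaw": 0.0854, "translation": [-0.03, -0.02, 0], "spin": 0},
    {"jaw": 0.0854, "translation": [-0.03, -0.02, 0], "spin": 0},
    {"jaw": 0.0854, "translation": [-0.015, -0.01, 0], "spin": 0},
    {"jaw": 0.0854, "translation": [-0.005, 0, 0], "spin": 0},
    {"jaw": 0.0854, "translation": [0, 0, 0], "spin": 0.06},
    {"jaw": 0.0854, "translation": [0, 0, 0], "spin": 0.06},
    {"jaw": 0.0854, "translation": [0, 0, 0], "spin": 0.055},
    {"jaw": 0.0854, "translation": [0, 0, 0], "spin": 0},
  ],
)

```text
time: 25.22
tool_pos: [469.7, -168.7, 278.4]
tcp_rot: [180.0, -0.0, 79.8]
ft_force: [0.3, 0.0, -0.7]
finger_gap: 85.5
grip_force: 0.0
```

```bash
python3 - <<'E'
from h import *
ps=[r.snapshot(n) for n in("side","top","wrist")];s=r.sense();print(s["time"],s["tool_pos"],s["tcp_rot"],s["ft_force"])
fit("pepper_pot",ps[:2],[660,121,54]);fit("yellow_jar",ps[:2],[652,-134,54]);fit("timer",ps[:2],[647,-250,54])
p=ps[2];v,o=fit("salt_box",ps[2:],[461,-166,0],1.39,z=0)
P=np.array([atz(p,q,46)[:2] for q in o[0][1][3][:,0].astype(float)],np.float32);print(cv2.minAreaRect(P))
# silhouette fit x,y,yaw
c=o[0][1][3][:,0].astype(float)
def f(v):
    h=cv2.convexHull(proj(p,pts("salt_box",np.array([v[0],v[1],0]),v[2])).astype(np.float32))
    return [cv2.pointPolygonTest(h,(float(a),float(b)),True) for a,b in c]
q=least_squares(f,[v[0],v[1],1.39],x_scale=[5,5,.05],diff_step=1e-4);print(q.x,np.degrees(q.x[2]),np.abs(q.fun).mean())
cv2.imwrite("pics/w7.png",p["pixels"])
E
```

```text
25.3667 [ 469.59312189 -168.75696617  278.08316081] [ 1.79978321e+02 -3.30928569e-03  8.01160588e+01] [-0.53132175  0.66604205 -0.05872918]
pepper_pot xyz [659.4 121.4  54.3] res [ 0.   0.1 -0.1  0. ] area ratio [0.89, 0.87] score [0.63, 0.9]
yellow_jar xyz [ 652.3 -134.2   54. ] res [-0.1  0.3 -0.5  0.2] area ratio [0.97, 0.93] score [0.69, 0.62]
timer xyz [ 647.4 -251.2   55. ] res [ 0.2  0.3 -0.4  0.4] area ratio [0.83, 0.92] score [0.74, 0.88]
salt_box xyz [ 462.6 -166.8    0. ] res [-0.   0.3] area ratio [0.99] score [0.55]
((463.02362060546875, -166.3800506591797), (159.0166015625, 66.77711486816406), 79.38265991210938)
[ 462.89022633 -166.8586218     1.39394255] 79.86702511885109 0.48255401577989454
```

View pics/w7.png

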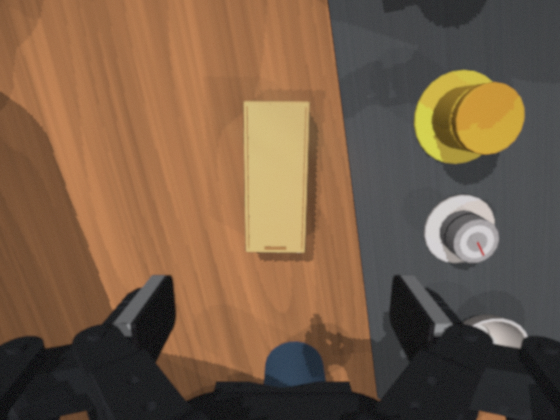

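All three stand within 1–2 mm of their coaster centres. The box lies free at (463,-167), yaw 79.9°. Descending around it.

Request:
carry_out(
  commands=[
    {"jaw": 0.0854, "translation": [0.0007, -0.003, 0.015], "spin": 0},
    {"jaw": 0.0854, "translation": [0, -0.0039, 0.03], "spin": 0},
    {"jaw": 0.0854, "translation": [0, 0, 0.035], "spin": 0},
    {"jaw": 0.0854, "translation": [0, 0, 0.035], "spin": 0},
    {"jaw": 0.0854, "translation": [0, 0, 0.035], "spin": 0},
    {"jaw": 0.0854, "translation": [0, 0, 0.03], "spin": 0},
    {"jaw": 0.0854, "translation": [0, 0, 0.02], "spin": 0},
    {"jaw": 0.0854, "translation": [0, 0, 0.01], "spin": 0},
  ],
)

```text
time: 26.38
tool_pos: [460.3, -166.2, 64.2]
tcp_rot: [-179.7, -0.1, 80.0]
ft_force: [1.2, 0.3, -0.6]
finger_gap: 85.1
grip_force: 0.0
```

Request:
carry_out(
  commands=[
    {"jaw": 0.0854, "translation": [0, 0, 0.01], "spin": 0},
    {"jaw": 0.0854, "translation": [0, 0, 0.012], "spin": 0},
    {"jaw": 0.0854, "translation": [0, 0, 0.012], "spin": 0},
    {"jaw": 0.0854, "translation": [0, 0, 0.01], "spin": 0},
    {"jaw": 0.0854, "translation": [0, 0, 0.008], "spin": 0},
    {"jaw": 0.0854, "translation": [0, 0, 0.005], "spin": 0},
    {"jaw": 0.0854, "translation": [0, 0, 0], "spin": 0},
    {"jaw": 0.0854, "translation": [0, 0, 0], "spin": 0},
  ],
)

```text
time: 27.05
tool_pos: [462.6, -167.3, 10.8]
tcp_rot: [-180.0, -0.0, 80.0]
ft_force: [0.2, 0.7, -0.9]
finger_gap: 85.2
grip_force: 0.0
```

Request:
carry_out(
  commands=[
    {"jaw": 0.05, "translation": [0, 0, 0], "spin": 0},
    {"jaw": 0.05, "translation": [0, 0, 0], "spin": 0},
    {"jaw": 0.05, "translation": [0, 0, 0], "spin": 0},
    {"jaw": 0.05, "translation": [0, 0, 0], "spin": 0},
    {"jaw": 0.05, "translation": [0, 0, 0], "spin": 0},
    {"jaw": 0.05, "translation": [0, 0, 0], "spin": 0},
    {"jaw": 0.05, "translation": [0, 0, 0], "spin": 0},
    {"jaw": 0.05, "translation": [0, 0, 0], "spin": 0},
  ],
  squeeze=70,
)

```text
time: 27.72
tool_pos: [463.5, -167.7, 11.9]
tcp_rot: [179.9, 0.0, 80.0]
ft_force: [-1.2, 0.3, 6.2]
finger_gap: 64.9
grip_force: 79.1
```

```bash
python3 - <<'E'
from h import *
p=r.snapshot("wrist");s=r.sense();print(s["time"],s["tool_pos"],s["tcp_rot"],s["ft_force"],s["finger_gap"],s["grip_force"])
ps=[r.snapshot("side")]
cv2.imwrite("pics/s8.png",np.hstack([cv2.resize(ps[0]["pixels"][200:380,140:320],(400,400)),cv2.resize(p["pixels"],(400,400))]))
E
```

```text
27.7667 [ 463.46769078 -167.65445713   11.88176677] [1.79898699e+02 2.86203054e-02 7.99738674e+01] [0.092609   0.0949829  5.87548536] 65.02431055425852 79.10024642944336
```

View pics/s8.png

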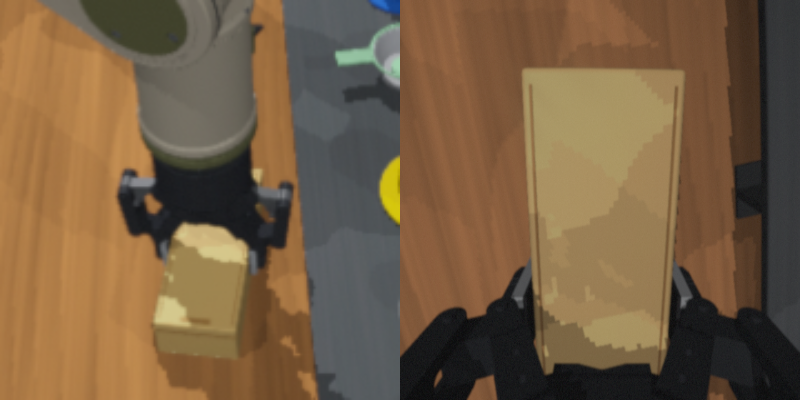

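The box is gripped squarely across its width at mid-length. Lifting it and carrying it to where the wrist camera can see the cork mat.

Request:
carry_out(
  commands=[
    {"jaw": 0.05, "translation": [0, 0, -0.005], "spin": 0},
    {"jaw": 0.05, "translation": [0, 0, -0.015], "spin": 0},
    {"jaw": 0.05, "translation": [0, 0, -0.025], "spin": 0},
    {"jaw": 0.05, "translation": [0, 0, -0.03], "spin": 0},
    {"jaw": 0.05, "translation": [0, 0, -0.03], "spin": 0},
    {"jaw": 0.05, "translation": [0, 0, -0.025], "spin": 0},
    {"jaw": 0.05, "translation": [0, 0, -0.015], "spin": 0},
    {"jaw": 0.05, "translation": [0, 0, -0.005], "spin": 0},
  ],
)

```text
time: 28.48
tool_pos: [463.9, -167.9, 164.1]
tcp_rot: [179.7, 0.1, 80.0]
ft_force: [0.4, -1.1, -3.7]
finger_gap: 64.6
grip_force: 78.7
```

Request:
carry_out(
  commands=[
    {"jaw": 0.05, "translation": [0.014, 0.001, -0.01], "spin": 0},
    {"jaw": 0.05, "translation": [0.025, 0.003, -0.01], "spin": 0},
    {"jaw": 0.05, "translation": [0.036, 0.004, -0.01], "spin": 0},
    {"jaw": 0.05, "translation": [0.039, 0.004, -0.01], "spin": 0},
    {"jaw": 0.05, "translation": [0.039, 0.004, -0.01], "spin": 0},
    {"jaw": 0.05, "translation": [0.039, 0.004, -0.01], "spin": 0},
    {"jaw": 0.05, "translation": [0.039, 0.004, -0.01], "spin": 0},
    {"jaw": 0.05, "translation": [0.039, 0.004, -0.01], "spin": 0},
  ],
)

```text
time: 29.15
tool_pos: [536.4, 95.7, 239.6]
tcp_rot: [-179.9, 0.0, 80.0]
ft_force: [1.0, -0.7, -3.7]
finger_gap: 65.1
grip_force: 78.6
```

Request:
carry_out(
  commands=[
    {"jaw": 0.05, "translation": [0.036, 0.004, 0], "spin": 0},
    {"jaw": 0.05, "translation": [0.025, 0.002, 0], "spin": 0},
    {"jaw": 0.05, "translation": [0.018, 0.001, 0], "spin": 0},
    {"jaw": 0.05, "translation": [0.008, 0, 0], "spin": 0},
    {"jaw": 0.05, "translation": [0, 0, 0], "spin": 0},
    {"jaw": 0.05, "translation": [0, 0, 0], "spin": 0},
    {"jaw": 0.05, "translation": [0, 0, 0], "spin": 0},
    {"jaw": 0.05, "translation": [0, 0, 0], "spin": 0},
  ],
)

```text
time: 29.82
tool_pos: [559.1, 176.8, 240.6]
tcp_rot: [-180.0, 0.0, 79.9]
ft_force: [0.4, -0.8, -3.3]
finger_gap: 64.9
grip_force: 78.7
```

```bash
cat >> h.py <<'E'
def silh(t,p,X,yaw,z):
    o=mask(p,t); c=o[3][:,0].astype(float)
    def f(v):
        h=cv2.convexHull(proj(p,pts(t,np.array([v[0],v[1],z]),v[2])).astype(np.float32))
        return [cv2.pointPolygonTest(h,(float(a),float(b)),True) for a,b in c]
    q=least_squares(f,[X[0],X[1],yaw],x_scale=[5,5,.05],diff_step=1e-4,loss="soft_l1"); print(t,q.x[:2].round(1),np.degrees(q.x[2]).round(1),"res",np.abs(q.fun).mean().round(2),"score",round(o[2],2))
E
python3 - <<'E'
from h import *
ps=[r.snapshot(n) for n in("wrist","top","side")];s=r.sense();print(s["time"],s["tool_pos"],s["tcp_rot"],s["ft_force"],s["finger_gap"])
for p in ps: silh("cork_mat",p,[654,260],.1,50)
silh("salt_box",ps[0],s["tool_pos"][:2],1.39,s["tool_pos"][2]-12)
cv2.imwrite("pics/s9.png",np.hstack([cv2.resize(ps[2]["pixels"][50:280,120:400],(400,400)),cv2.resize(ps[0]["pixels"],(400,400))]))
E
```

```text
29.9667 [559.30576627 177.25364453 240.99703121] [1.79981032e+02 1.12063436e-04 7.98993727e+01] [-0.08830502 -0.72445704 -3.07982853] 64.76182672907493
cork_mat [653.6 259.6] 6.0 res 0.41 score 0.91
cork_mat [651.7 253.5] 8.6 res 1.64 score 0.79
cork_mat [652.1 260.5] 6.0 res 0.5 score 0.89
salt_box [558.7 177.5] 79.4 res 2.53 score 0.65
```

View pics/s9.png

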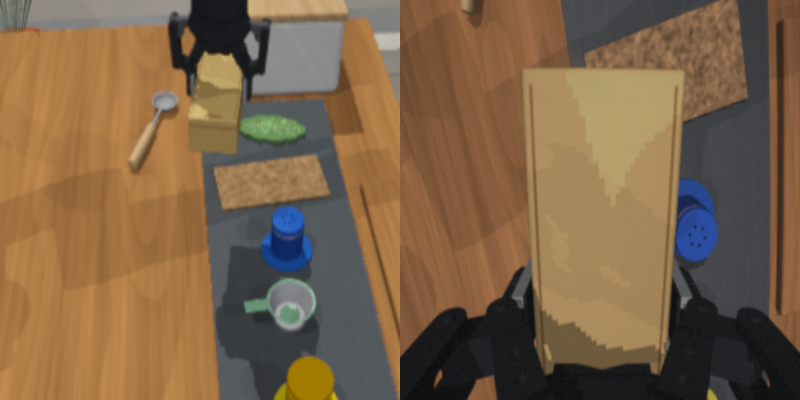

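The mat is at (653.5,259.7), yaw 6.0°. I'll turn the box by 74° in free air and bring it above the mat.

Request:
carry_out(
  commands=[
    {"jaw": 0.05, "translation": [0, 0, 0], "spin": 0.1173},
    {"jaw": 0.05, "translation": [0, 0, 0], "spin": 0.1173},
    {"jaw": 0.05, "translation": [0, 0, 0], "spin": 0.1173},
    {"jaw": 0.05, "translation": [0, 0, 0], "spin": 0.1173},
    {"jaw": 0.05, "translation": [0, 0, 0], "spin": 0.1173},
    {"jaw": 0.05, "translation": [0, 0, 0], "spin": 0.1173},
    {"jaw": 0.05, "translation": [0, 0, 0], "spin": 0.1173},
    {"jaw": 0.05, "translation": [0, 0, 0], "spin": 0.1173},
  ],
)

```text
time: 30.83
tool_pos: [559.2, 178.2, 240.8]
tcp_rot: [-180.0, -0.0, 25.9]
ft_force: [-0.1, 0.0, -4.0]
finger_gap: 65.0
grip_force: 78.5
```

Request:
carry_out(
  commands=[
    {"jaw": 0.05, "translation": [0, 0, 0], "spin": 0.1174},
    {"jaw": 0.05, "translation": [0, 0, 0], "spin": 0.1174},
    {"jaw": 0.05, "translation": [0, 0, 0], "spin": 0.1174},
    {"jaw": 0.05, "translation": [0.012, -0.009, 0], "spin": 0},
    {"jaw": 0.05, "translation": [0.024, -0.017, 0], "spin": 0},
    {"jaw": 0.05, "translation": [0.028, -0.02, 0], "spin": 0},
    {"jaw": 0.05, "translation": [0.024, -0.017, 0], "spin": 0},
    {"jaw": 0.05, "translation": [0.0138, -0.009, 0], "spin": 0},
  ],
)

```text
time: 31.5
tool_pos: [654.3, 262.5, 240.2]
tcp_rot: [-180.0, -0.0, 6.1]
ft_force: [0.4, 0.5, -3.1]
finger_gap: 65.1
grip_force: 78.6
```

Request:
carry_out(
  commands=[
    {"jaw": 0.05, "translation": [0, 0, 0.01], "spin": 0},
    {"jaw": 0.05, "translation": [0, 0, 0.02], "spin": 0},
    {"jaw": 0.05, "translation": [0, 0, 0.03], "spin": 0},
    {"jaw": 0.05, "translation": [0, 0, 0.03], "spin": 0},
    {"jaw": 0.05, "translation": [0, 0, 0.02], "spin": 0},
    {"jaw": 0.05, "translation": [0, 0, 0.01], "spin": 0},
    {"jaw": 0.05, "translation": [0, 0, 0], "spin": 0},
    {"jaw": 0.05, "translation": [0, 0, 0], "spin": 0},
  ],
)

```text
time: 32.17
tool_pos: [652.7, 260.3, 121.0]
tcp_rot: [180.0, 0.0, 6.0]
ft_force: [0.5, -0.5, -2.5]
finger_gap: 64.7
grip_force: 78.6
```

```bash
python3 - <<'E'
from h import *
ps=[r.snapshot(n) for n in("wrist","side")];s=r.sense();print(s["time"],s["tool_pos"],s["tcp_rot"],s["ft_force"],s["finger_gap"])
cv2.imwrite("pics/s10.png",np.hstack([cv2.resize(ps[1]["pixels"][80:240,220:380],(400,400)),cv2.resize(ps[0]["pixels"],(400,400))]))
E
```

```text
32.2667 [654.26983231 260.85527974 123.50811724] [-179.95898938   -0.20981248    6.02423549] [ 0.3935184   0.29302398 -2.20452333] 65.11690773317893
```

View pics/s10.png

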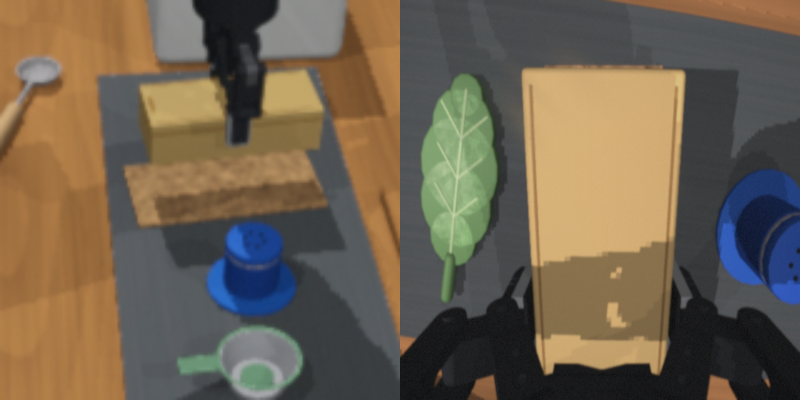

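The box is aligned over the mat, with clear space on both sides. Lowering.

Request:
carry_out(
  commands=[
    {"jaw": 0.05, "translation": [0, 0.001, 0.008], "spin": 0},
    {"jaw": 0.05, "translation": [0, 0, 0.012], "spin": 0},
    {"jaw": 0.05, "translation": [0, 0, 0.012], "spin": 0},
    {"jaw": 0.05, "translation": [0, 0, 0.01], "spin": 0},
    {"jaw": 0.05, "translation": [0, 0, 0.006], "spin": 0},
    {"jaw": 0.05, "translation": [0, 0, 0.003], "spin": 0},
    {"jaw": 0.05, "translation": [0, 0, 0], "spin": 0},
    {"jaw": 0.05, "translation": [0, 0, 0], "spin": 0},
  ],
)

```text
time: 32.93
tool_pos: [653.0, 259.5, 69.6]
tcp_rot: [180.0, 0.0, 6.0]
ft_force: [0.2, -0.6, -2.7]
finger_gap: 65.2
grip_force: 78.6
```

Request:
carry_out(
  commands=[
    {"jaw": 0.05, "translation": [0, 0, 0.0005], "spin": 0},
    {"jaw": 0.05, "translation": [0, 0, 0.0005], "spin": 0},
    {"jaw": 0.05, "translation": [0, 0, 0.0005], "spin": 0},
    {"jaw": 0.05, "translation": [0, 0, 0.0005], "spin": 0},
    {"jaw": 0.05, "translation": [0, 0, 0], "spin": 0},
    {"jaw": 0.05, "translation": [0, 0, 0], "spin": 0},
    {"jaw": 0.05, "translation": [0, 0, 0], "spin": 0},
    {"jaw": 0.05, "translation": [0, 0, 0], "spin": 0},
  ],
)

```text
time: 33.6
tool_pos: [653.0, 259.5, 67.8]
tcp_rot: [180.0, -0.0, 6.0]
ft_force: [-0.5, 0.3, -3.6]
finger_gap: 65.2
grip_force: 78.6
```

Still hanging, so I continue down about 2 mm.

Request:
carry_out(
  commands=[
    {"jaw": 0.05, "translation": [0, 0, 0.0005], "spin": 0},
    {"jaw": 0.05, "translation": [0, 0, 0.0005], "spin": 0},
    {"jaw": 0.05, "translation": [0, 0, 0.0005], "spin": 0},
    {"jaw": 0.05, "translation": [0, 0, 0.0005], "spin": 0},
    {"jaw": 0.05, "translation": [0, 0, 0], "spin": 0},
    {"jaw": 0.05, "translation": [0, 0, 0], "spin": 0},
    {"jaw": 0.05, "translation": [0, 0, 0], "spin": 0},
    {"jaw": 0.05, "translation": [0, 0, 0], "spin": 0},
  ],
)

```text
time: 34.27
tool_pos: [653.0, 259.5, 66.0]
tcp_rot: [-180.0, -0.0, 6.0]
ft_force: [-1.6, -0.9, 0.3]
finger_gap: 65.0
grip_force: 78.7
```

Contact begins: the force went from -3.6 to +0.3 N. Release and rise.

Request:
carry_out(
  commands=[
    {"jaw": 0.0854, "translation": [0, 0, 0], "spin": 0},
    {"jaw": 0.0854, "translation": [0, 0, 0], "spin": 0},
    {"jaw": 0.0854, "translation": [0, 0, 0], "spin": 0},
    {"jaw": 0.0854, "translation": [0, 0, 0], "spin": 0},
    {"jaw": 0.0854, "translation": [0, 0, 0], "spin": 0},
    {"jaw": 0.0854, "translation": [0, 0, -0.01], "spin": 0},
    {"jaw": 0.0854, "translation": [0, 0, -0.02], "spin": 0},
    {"jaw": 0.0854, "translation": [0, 0, -0.03], "spin": 0},
  ],
)

```text
time: 34.93
tool_pos: [650.8, 258.8, 123.3]
tcp_rot: [179.9, 0.3, 6.0]
ft_force: [-0.2, -0.2, -0.3]
finger_gap: 85.4
grip_force: 0.0
```

Request:
carry_out(
  commands=[
    {"jaw": 0.0854, "translation": [0, 0, -0.03], "spin": 0},
    {"jaw": 0.0854, "translation": [0, 0, -0.03], "spin": 0},
    {"jaw": 0.0854, "translation": [-0.01, 0, -0.03], "spin": 0},
    {"jaw": 0.0854, "translation": [-0.025, 0, -0.03], "spin": 0},
    {"jaw": 0.0854, "translation": [-0.035, 0, -0.015], "spin": 0},
    {"jaw": 0.0854, "translation": [-0.035, 0, 0], "spin": 0},
    {"jaw": 0.0854, "translation": [-0.035, 0, 0], "spin": 0},
    {"jaw": 0.0854, "translation": [-0.035, 0, 0], "spin": 0},
  ],
)

```text
time: 35.6
tool_pos: [477.7, 241.0, 262.2]
tcp_rot: [-180.0, -0.1, 6.0]
ft_force: [-0.3, 0.2, 0.7]
finger_gap: 85.5
grip_force: 0.0
```

Request:
carry_out(
  commands=[
    {"jaw": 0.0854, "translation": [-0.02, 0, 0], "spin": 0},
    {"jaw": 0.0854, "translation": [-0.01, 0, 0], "spin": 0},
    {"jaw": 0.0854, "translation": [0, 0, 0], "spin": 0},
    {"jaw": 0.0854, "translation": [0, 0, 0], "spin": 0},
    {"jaw": 0.0854, "translation": [0, 0, 0], "spin": 0},
    {"jaw": 0.0854, "translation": [0, 0, 0], "spin": 0},
    {"jaw": 0.0854, "translation": [0, 0, 0], "spin": 0},
    {"jaw": 0.0854, "translation": [0, 0, 0], "spin": 0},
  ],
)

```text
time: 36.27
tool_pos: [449.6, 237.9, 260.5]
tcp_rot: [180.0, 0.0, 6.0]
ft_force: [-0.6, 0.5, -0.0]
finger_gap: 85.3
grip_force: 0.0
```

```bash
python3 - <<'E'
from h import *
ps=[r.snapshot(n) for n in("side","top")];s=r.sense();print(s["time"],s["tool_pos"],s["ft_force"],s["qd"])
fit("pepper_pot",ps,[660,121,54]);fit("yellow_jar",ps,[652,-134,54]);fit("timer",ps,[647,-250,54]);fit("salt_box",ps,[653,260,54],.105)
silh("salt_box",ps[0],[653,260],.1,54)
for t in("egg_separator","spoon_rest"):
    print(t,tri(*[ray(p,r.landmark_of(p,t)[0]["xy"]) for p in ps]))
cv2.imwrite("pics/s11.png",ps[0]["pixels"])
E
```

```text
36.3667 [449.36140841 237.89827182 260.49005579] [ 0.31102888 -0.00508059 -0.08902956] [-0.02208762 -0.31875122  0.2509146  -0.05545149  0.05153513  0.07126613]
pepper_pot xyz [658.5 119.5  55.9] res [ 0.1 -0.  -0.   0.1] area ratio [0.84, 0.81] score [0.91, 0.55]
yellow_jar xyz [ 652.7 -133.8   54. ] res [ 0.1  0.2 -0.7  0.4] area ratio [0.94, 0.93] score [0.95, 0.77]
timer xyz [ 646.6 -251.1   54.5] res [ 0.4  0.6 -0.8  0.5] area ratio [0.89, 1.04] score [0.76, 0.54]
salt_box xyz [653.7 259.8  54. ] res [ 0.5  0.  -0.8  0.8] area ratio [0.96, 0.97] score [0.79, 0.74]
salt_box [652.2 260.4] 4.7 res 0.45 score 0.79
egg_separator [645.81413757   1.97964233  55.84492457]
spoon_rest [656.85465759 372.29335224  66.3322916 ]
```

View pics/s11.png

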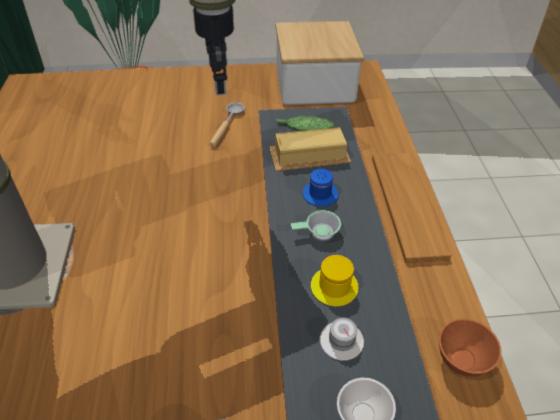

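The final view shows everything upright on its own place: timer (343,330), jar (336,275), pot (321,184) and box (311,148). The separator and leaf are untouched, and the arm is clear.

```bash
python3 -c "
from bench import r
print(r.hand_in())"
```

```text
the job is handed in; nothing more can be done
None
```

I handed the job in at about 36 s: the last pictures show the timer, jar, pepper pot and salt box upright and within about 3 mm of the middle of their places, the salt box lined up with the mat to within about 1.5°, and the egg separator and spoon rest where they were; no verdict came back.

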